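# Centre the sugar jar on its ant guard with light taps

### The job

The orange sugar jar has been set down well off-centre on the upturned steel cup that stands in the white enamel bowl to keep ants away. Before the bowl is filled with water, tap the wobbly jar lightly until it stands in the middle of the cup and overhangs it evenly all round; never grip, lift or tip it, and do not knock it off. Do not shift the cup or the bowl, and leave the other steel cup and the pestle as they are.

Things in the scene. Friction and masses are not known exactly. Their poses are not given: they have to be found in the camera images.
- jar: the loose, closed orange plastic jar, round, 72 mm across, 80 mm tall, 0.17 to 0.33 kg, standing on the upturned cup, its axis 12 to 18 mm off the cup's axis in any direction. Origin: centre of its underside; z up its axis. Straight side (radius 36 mm) from 6 to 52 mm up, ribbed lid 69 mm across from 60 to 80 mm. Its underside bulges: flat only in the middle 32 mm, it rises 2 mm to the rim, so it rocks
- jar_low (a point): point on the jar's axis 20 mm above its underside: the level to tap at. Pushed slowly 10 to 30 mm above its underside the jar slides on the cup (friction about 0.4) without tipping, and stays where it is when the push stops; pushed near the lid it only rocks and falls back, or topples. It bears no more than 8 N
- cup_top (a point): centre of the upturned cup's flat round top (the cup's own foot, 52 mm across) on which the jar stands; z is up. It is 95 mm above the cement platform
- cup: the loose stainless cup, upside down, mouth down on the bowl's floor: 90 mm tall, 52 mm across at its top, 76 mm across at the mouth below, 0.15 kg. Origin: centre of its mouth, at its lower end; z is up
- bowl: the loose white enamel bowl that holds the upturned cup in its middle (axes within about 2 mm at the start), 230 mm across the rim and 58 mm tall, floor 5 mm thick, 0.38 kg, standing on the cement. Origin: centre of its underside; z is up. Away from the work, far to the arm's right, a heavy wooden mortar 240 mm tall is fixed
- tumbler: another stainless cup of the same shape, standing mouth up on the cement beside the bowl: 90 mm tall, 76 mm across the mouth; a bystander. Origin: centre of its underside
- pestle: a short wooden pestle lying on the cement beside the bowl, 200 mm long, 48 mm thick at both heads; a bystander. Origin: under its middle, on the cement; x runs along it
Things that resemble listed ones, but are neither listed nor needed, are in the scene too. What is shaped like the cup but green is not meant. There is more than one size of the jar; the job needs the smaller.

How it is judged:
At the end, for the whole second after the job is handed in: The jar stands upright (within 0.06 rad) and at rest on the upturned cup, its axis within 6 mm of the cup's axis; the cup still stands upright in the middle of the bowl (within 10 mm) (horizontal distance between jar and cup_top below 0.006 m and z of jar in the frame of cup between 0.086 and 0.094 m and angle between jar's own z axis and vertical below 0.06 rad and angle between cup's own z axis and vertical below 0.04 rad and horizontal distance between cup and bowl below 0.01 m and linear speed of jar below 0.01 m/s and angular speed of jar below 0.2 rad/s); the robot touches nothing.
It fails at once if the jar is tipped (more than 0.25 rad) or knocked off the cup (angle between jar's own z axis and vertical above 0.25 rad or z of jar in the frame of cup below 0.075 m).
It fails at once if the jar is lifted (10 mm or more above the cup) (z of jar in the frame of cup above 0.1 m).
It fails at once if the jar is gripped or hit hard (more than 8 N) (contact force between any of the fingers, the arm and jar above 8 N).
It fails at once if the cup or the bowl is shifted more than 8 mm (distance of any of cup, bowl from where it was at the start of the episode above 0.008 m).
It fails at once if the other cup or the pestle is disturbed (moved more than 15 mm) (distance of any of tumbler, pestle from where it was at the start of the episode above 0.015 m).
It also fails if it takes over 58 s, if anything falls off the work surface, if the arm or the gripper's body presses on something with over 40 N, if the wrist force passes 120 N, or if a joint passes its speed limit or range.

### The arm

A 6-joint arm with a two-finger parallel gripper is mounted at the origin on the work surface. World frame = base frame: x ahead of the robot, y to its left, z up, the work surface at z = 0. Lengths are in m, angles in rad, forces in N, time in s.
With the tool pointing down it reaches from about 0.375 to 0.9 m from the base axis. Payload 3.1 kg.
Tool frame: the origin (TCP) lies between the finger pads; the fingertips stand 22 mm ahead of it and the grasp point (between the pads) lies 3 mm ahead of it; z points along the fingers, y is the direction in which the jaws open and shut (so a half turn about z gives the same grasp; the last joint's range is limited). The gripper opens to 85 mm and grips with 20 to 120 N. Pads are 22 mm wide; open, the fingers measure 114 mm over their backs; the gripper's body (76 mm by 85 mm) begins 54 mm behind the grasp point. The pads swing forward as they close: fully open they stand 13 mm farther back than shut.
Start: joints at [-1.308, 0.527, 1.433, -0, 1.181, -0.178], TCP at [0.267, -0.565, 0.221] pointing down, gripper open.
Joint ranges: [-3.08, 3.08], [-0.75, 2.2], [0.22, 2.44], [-1.43, 4.57], [0, 2.65], [-2.85, 2.85]. Speed limits (rad/s): [2.79, 2.79, 3.14, 3.14, 3.14, 3.14].

### API

Orientations are given as a unit quaternion [x, y, z, w].
In Python, from station import status, snapshot, manip gives the robot as it stands.
- The arm moves only by the tool move_arm, never from a script. Its argument "plan" is a list that holds one entry, the list of rows, each a list of 7 numbers: the turn, a rotation vector about the tool's x, y, z scaled (see below), then the shift along the tool's x, y, z scaled (see below), then the closure, from 0 (fully open) to 1 (shut). A call has exactly 8 rows; each row is the pose to reach, as a shift and turn from the pose commanded when the call began, along the tool's axes at that moment; what a row does not reach only later rows make up. The controller multiplies each number of a shift by 100 mm and each number of a turn by pi/4 rad. A row lasts 1/8 s, in which the tool goes at most 62.5 mm and 10.7 degrees, less where a joint would pass 70% of its speed; a pose out of reach is approached as far as the arm can. A call with a number of a shift or a turn outside -1 to 1 is refused whole. A call with a gripper value outside its range is refused whole. The fingers move at their own pace and stop on an object; "force" is the grip in N (left out, the last holds). Time passes only in rows, so rows that repeat a pose let the fingers close, or fill a call up. It gives the time, the measured TCP pose, the force and the opening at its end, in the units of the state.
- status.sense(): the state, without advancing time (a new reading comes with each control period).
- snapshot(name): name is "scene" or "top" or "wrist"; returns a dict with "img" (400x640x3 uint8, red, green, blue), "depth" (400x640 float32, m along the optical axis (not along the pixel's ray), 0 where there is no reading), "mtx" (3x3 intrinsics, pixels), "T" (4x4, takes a point from camera to world coordinates). Camera axes: x right, y up, looking along -z (the intrinsics and any distortion apply to the point x, -y, -z); pixel columns grow to the right and rows downward; lengths in m; the calibration is good to about 2 mm. A picture is of the moment at which its call begins.
- manip.sign_off(): hands the job in, once; it reports no verdict.
The state is a dict: "t": time; "q": joint angles; "qd": joint speeds; "tau": joint torques, N m; "tcp_pos": TCP position; "tool_rot": TCP orientation; "force": force on the tool from outside, world axes, zero at the start; "ft_torque": the same for the moment, N m; "finger_gap": opening from 0.0 (shut) to 1.0 (fully open).
Only numpy, scipy, OpenCV 4.12 (cv2) and the standard library are available. Lean on these libraries where they do the work, as an engineer would, in place of code of your own. Each camera call takes 0.05 s, during which the arm holds its last target. There are 200 camera calls.

## Working session

There is one attempt and no reset: what is moved stays moved. The work goes in short steps, Python scripts to look and compute and a tool call to move; the robot and the scene stay as the last step left them, time stands still between calls to the robot, and variables do not carry over. Pictures are saved under pics/ and viewed, on a budget of 10 in all, crops included, one or two more only if the job needs it, and the job is handed in when it is done.

Besides the shell and the picture viewer there is one more tool, called after "Emit:" as name(argument=value, ...), one argument or row to a line, values as JSON. move_arm: Moves the arm, as the interface text tells. Its arguments: {"type":"object","properties":{"plan":{"type":"array"},"force":{"type":"number"}},"required":["plan"]}

```bash
mkdir -p pics; python3 - <<'E'
from station import status, snapshot
import cv2, numpy as np
s=status.sense(); print({k:np.round(v,3).tolist() for k,v in s.items()})
for n in ("scene","top"):
    d=snapshot(n); np.savez(f"{n}0.npz",**d); cv2.imwrite(f"pics/{n}0.png",d["img"][:,:,::-1]); print(n,d["mtx"].tolist(),np.round(d["T"],3).tolist(),d.keys())
E
```

```text
{'t': 0.0, 'q': [-1.308, 0.528, 1.434, 0.0, 1.181, -0.178], 'qd': [-0.0, 0.001, 0.001, 0.0, -0.0, -0.0], 'tau': [-0.0, -44.235, -17.802, -0.0, 0.009, -0.0], 'tcp_pos': [0.267, -0.564, 0.22], 'tool_rot': [0.976, 0.219, -0.0, -0.001], 'force': [0.553, 0.204, -0.297], 'ft_torque': [0.008, 0.009, -0.002], 'finger_gap': 1.002}
scene [[408.4027788485659, 0.0, 321.429947092297], [0.0, 408.4027788485659, 199.71372851232164], [0.0, 0.0, 1.0]] [[0.206, -0.743, 0.637, 1.23], [0.978, 0.165, -0.124, -0.126], [-0.013, 0.649, 0.761, 0.842], [0.0, 0.0, 0.0, 1.0]] dict_keys(['img', 'depth', 'mtx', 'T'])
top [[404.0870346621471, 0.0, 315.1327024514767], [0.0, 404.0870346621471, 195.17155240351107], [0.0, 0.0, 1.0]] [[0.01, 0.995, -0.099, 0.48], [-1.0, 0.008, -0.015, -0.003], [-0.014, 0.099, 0.995, 1.194], [0.0, 0.0, 0.0, 1.0]] dict_keys(['img', 'depth', 'mtx', 'T'])
```

View pics/scene0.png

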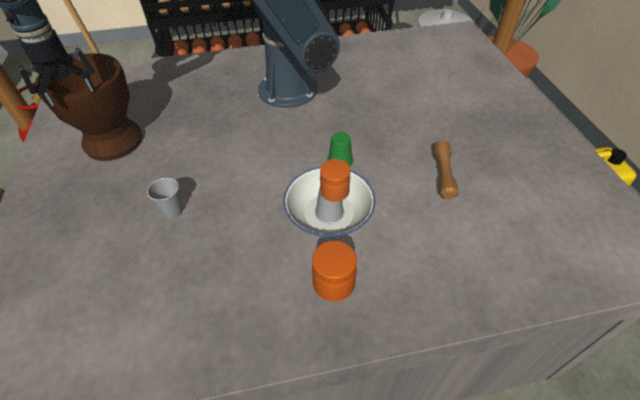

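View pics/top0.png

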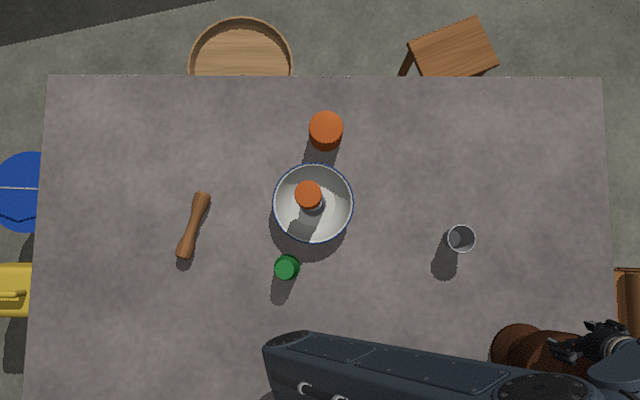

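The scene picture shows the small jar at about (335,180) on the cup in the bowl, the big jar at (335,270), and the tumbler and pestle well clear to either side. In the top picture the lid is at (308,195) and the bowl's centre at (313,203). I'll measure these next.

```bash
cat > h.py <<'E'
import numpy as np, cv2
def ray(d,px,z):
    px=np.atleast_2d(px).astype(float); K=d["mtx"];T=d["T"]
    v=np.c_[(px[:,0]-K[0,2])/K[0,0],-(px[:,1]-K[1,2])/K[1,1],-np.ones(len(px))]@T[:3,:3].T
    o=T[:3,3]; return o+v*((z-o[2])/v[:,2])[:,None]
def cloud(d):
    h,w=d["depth"].shape; u,v=np.meshgrid(np.arange(w),np.arange(h)); K=d["mtx"]; D=d["depth"]
    return np.stack([(u-K[0,2])/K[0,0]*D,-(v-K[1,2])/K[1,1]*D,-D],-1)@d["T"][:3,:3].T+d["T"][:3,3]
def circ(p,r=None):
    from scipy.optimize import least_squares
    c=np.median(p,0)
    f=(lambda x:np.hypot(*(p-x[:2]).T)-r) if r else (lambda x:np.hypot(*(p-x[:2]).T)-x[2])
    return least_squares(f,[*c]+([] if r else [.03]),loss="soft_l1",f_scale=.001).x
def orange(d):
    H=cv2.cvtColor(d["img"],cv2.COLOR_RGB2HSV); return (H[...,0]<13)&(H[...,1]>190)&(H[...,2]>90)
E
python3 - <<'E'
from h import *
for n in("top","scene"):
    d=dict(np.load(n+"0.npz")); P=cloud(d); m=orange(d)
    _,L,S,C=cv2.connectedComponentsWithStats(m.astype(np.uint8))
    for i in range(1,len(S)):
        if S[i,4]>150:
            q=P[L==i]; print(n,S[i],"z",np.percentile(q[:,2],[2,50,98]).round(3),np.median(q,0).round(3))
            z=np.percentile(q[:,2],90)
            if .1<z<.2:
                t=q[q[:,2]>.171]; print(" lid top mean",t.mean(0),(t.min(0)+t.max(0))/2, len(t))
    g=(np.hypot(P[...,0]-.55,P[...,1]-.01)<.25)
    r=P[(P[...,2]>.052)&(P[...,2]<.064)&(np.hypot(P[...,0]-.49,P[...,1])<.2)&~m][:,:2]
    H=cv2.cvtColor(d["img"],cv2.COLOR_RGB2HSV); b=(H[...,0]>95)&(H[...,0]<130)&(H[...,1]>70)&(abs(P[...,2]-.056)<.015)
    v,u=np.nonzero(b); pp=ray(d,np.c_[u,v],.057)[:,:2]; print(n,"rim",len(pp),circ(pp))
    c=np.median(pp,0)
    # cup pts
    k=(P[...,2]>.02)&(P[...,2]<.09)&~m&(np.hypot(P[...,0]-circ(pp)[0],P[...,1]-circ(pp)[1])<.055)
    q=P[k]
    if len(q)>50:
        from scipy.optimize import least_squares
        f=lambda x:np.hypot(q[:,0]-x[0],q[:,1]-x[1])-(.038-.012*(q[:,2]-.005)/.09)
        s=least_squares(f,c,loss="soft_l1",f_scale=.002);print(n,"cup",len(q),s.x,np.median(abs(s.fun)))
    q=P[(P[...,2]>.097)&(P[...,2]<.15)&m&(np.hypot(P[...,0]-circ(pp)[0],P[...,1]-circ(pp)[1])<.055)]
    if len(q)>50: print(n,"jar side",circ(q[:,:2],.036))
E
```

```text
top rim 273 [0.5726931  0.02150558 0.11398753]
top cup 117 [ 5.27167688e-01 -3.23640480e-04] 0.009223153900105585
scene [321 160  28  41 895] z [0.109 0.173 0.177] [0.611 0.028 0.173]
 lid top mean [0.59863334 0.02964822 0.18200175] [ 0.89441625 -0.03154334  0.50637159] 470
scene [ 313  241   43   59 2112] z [0.02  0.108 0.111] [ 0.803 -0.018  0.108]
 lid top mean [ 1.22974462 -0.12593585  0.84168059] [ 1.22974462 -0.12593585  0.84168059] 6
scene rim 263 [0.57142234 0.02180015 0.11488564]
scene cup 456 [0.62540512 0.00440367] 0.007613700230050717
scene jar side [0.58576086 0.032456  ]
```

```bash
python3 - <<'E'
from h import *
from station import snapshot,status
from scipy.spatial.transform import Rotation as R
for n in("top","scene"):
    d=dict(np.load(n+"0.npz")); m=orange(d); H=cv2.cvtColor(d["img"],cv2.COLOR_RGB2HSV)
    u0,v0=(308,195) if n=="top" else (335,178)
    print(n,[H[v0+k,u0].tolist() for k in(-8,0,8,12)], d["depth"][v0,u0])
    H_=((H[...,0]<18)&(H[...,1]>150)).astype(np.uint8)
    _,L=cv2.connectedComponents(H_); M=(L==L[v0,u0]); v,u=np.nonzero(M)
    print(n,"bbox",u.min(),u.max(),v.min(),v.max(),M.sum())
    if n=="top":
        c,_=cv2.findContours(M.astype(np.uint8),0,1); p=c[0][:,0]; print("lid fit",circ(ray(d,p,.175)[:,:2]),ray(d,[[u0,v0]],.175))
    else:
        P=cloud(d)[M]; z=P[:,2]; t=P[abs(z-.175)<.004]; print("lid", np.median(t,0), t[:,:2].min(0),t[:,:2].max(0)); print(circ(P[(z<.147)&(z>.1)][:,:2],.036))
w=snapshot("wrist"); s=status.sense(); Rt=R.from_quat(s["tool_rot"]).as_matrix()
print("cam in tool pos",Rt.T@(w["T"][:3,3]-s["tcp_pos"]),"\n",(Rt.T@w["T"][:3,:3]).round(3),w["mtx"].tolist())
E
```

```text
top [[12, 179, 172], [11, 171, 172], [12, 176, 168], [11, 195, 81]] 1.0237073
top bbox 295 320 181 208 599
lid fit [0.58338285 0.03162817 0.03405385] [[0.58178294 0.03080794 0.175     ]]
scene [[11, 201, 188], [12, 204, 199], [11, 203, 198], [11, 194, 189]] 0.919282
scene bbox 321 349 159 200 1049
lid [0.59025814 0.0318778  0.17491499] [ 0.55349999 -0.00197751] [0.62220897 0.06626662]
[0.58587408 0.03240291]
cam in tool pos [ 0.08294278 -0.00027001 -0.15241679] 
 [[ 0.     0.948  0.319]
 [ 1.     0.    -0.001]
 [-0.001  0.319 -0.948]] [[286.6421050674906, 0.0, 318.0449330972665], [0.0, 286.6421050674906, 200.57681330405606], [0.0, 0.0, 1.0]]
```

Jar axis is about (0.585, 0.032) and the bowl about (0.572, 0.0215), so the jar is some 16 mm off towards +x+y. I'll go up and over to its far side with the fingers shut.

Emit:
move_arm(
  plan=[
    [[0, 0, 0, 0, 0, -0.25, 1], [0, 0, 0, 0, 0, -0.5, 1], [0, 0, 0, 0, 0, -0.75, 1], [0, 0, 0, 0, 0, -1, 1], [0, 0, 0, 0.2, -0.14, -1, 1], [0, 0, 0, 0.45, -0.3, -1, 1], [0, 0, 0, 0.7, -0.47, -1, 1], [0, 0, 0, 1, -0.67, -1, 1]],
  ],
)

```text
t: 1.15
tcp_pos: [0.3295, -0.4584, 0.3188]
tool_rot: [0.976, 0.219, -0.0, -0.002]
force: [-0.3, -0.6, 0.8]
finger_gap: -0.003
```

Emit:
move_arm(
  plan=[
    [[0, 0, 0, 0.25, -0.17, 0, 1], [0, 0, 0, 0.5, -0.33, 0, 1], [0, 0, 0, 0.75, -0.5, 0, 1], [0, 0, 0, 1, -0.67, 0, 1], [0, 0, 0, 1, -0.67, 0, 1], [0, 0, 0, 1, -0.67, 0, 1], [0, 0, 0, 1, -0.67, 0, 1], [0, 0, 0, 1, -0.67, 0, 1]],
  ],
)

```text
t: 2.15
tcp_pos: [0.3903, -0.3589, 0.3205]
tool_rot: [0.976, 0.218, -0.0, -0.0]
force: [1.2, -0.1, -0.1]
finger_gap: -0.003
```

Emit:
move_arm(
  plan=[
    [[0, 0, 0, 0.12, -0.08, 0, 1], [0, 0, 0, 0.25, -0.17, 0, 1], [0, 0, 0, 0.37, -0.25, 0, 1], [0, 0, 0, 0.5, -0.33, 0, 1], [0, 0, 0, 0.62, -0.42, 0, 1], [0, 0, 0, 0.75, -0.5, 0, 1], [0, 0, 0, 0.87, -0.58, 0, 1], [0, 0, 0, 1, -0.67, 0, 1]],
  ],
)

```text
t: 3.15
tcp_pos: [0.453, -0.2542, 0.3207]
tool_rot: [0.976, 0.219, 0.0, 0.0]
force: [0.2, -0.2, 0.5]
finger_gap: -0.002
```

Emit:
move_arm(
  plan=[
    [[0, 0, 0, 0.12, -0.08, 0, 1], [0, 0, 0, 0.25, -0.17, 0, 1], [0, 0, 0, 0.37, -0.25, 0, 1], [0, 0, 0, 0.5, -0.33, 0, 1], [0, 0, 0, 0.62, -0.42, 0, 1], [0, 0, 0, 0.75, -0.5, 0, 1], [0, 0, 0, 0.87, -0.58, 0, 1], [0, 0, 0, 1, -0.67, 0, 1]],
  ],
)

```text
t: 4.15
tcp_pos: [0.5148, -0.1509, 0.3207]
tool_rot: [0.976, 0.219, 0.0, 0.0]
force: [-0.7, 0.7, 1.1]
finger_gap: -0.001
```

Emit:
move_arm(
  plan=[
    [[0, 0, 0, 0.12, -0.08, 0, 1], [0, 0, 0, 0.25, -0.17, 0, 1], [0, 0, 0, 0.37, -0.25, 0, 1], [0, 0, 0, 0.5, -0.33, 0, 1], [0, 0, 0, 0.62, -0.42, 0, 1], [0, 0, 0, 0.75, -0.5, 0, 1], [0, 0, 0, 0.87, -0.58, 0, 1], [0, 0, 0, 1, -0.67, 0, 1]],
  ],
)

```text
t: 5.15
tcp_pos: [0.5765, -0.0475, 0.3207]
tool_rot: [0.976, 0.219, -0.0, 0.0]
force: [-0.4, 0.3, 0.8]
finger_gap: 0.001
```

Emit:
move_arm(
  plan=[
    [[0, 0, -0.04, 0.12, -0.08, 0, 1], [0, 0, -0.08, 0.25, -0.17, 0, 1], [0, 0, -0.12, 0.37, -0.25, 0, 1], [0, 0, -0.16, 0.5, -0.33, 0, 1], [0, 0, -0.2, 0.62, -0.42, 0, 1], [0, 0, -0.24, 0.75, -0.5, 0, 1], [0, 0, -0.28, 0.87, -0.58, 0, 1], [0, 0, -0.32, 1, -0.67, 0, 1]],
  ],
)

```text
t: 6.15
tcp_pos: [0.6383, 0.0558, 0.3207]
tool_rot: [0.94, 0.341, 0.0, 0.0]
force: [-0.1, -0.2, -0.2]
finger_gap: -0.001
```

```bash
python3 - <<'E'
from station import snapshot,status
import cv2,numpy as np
d=snapshot("wrist"); np.savez("wrist1.npz",**d); cv2.imwrite("pics/wrist1.png",d["img"][:,:,::-1]); s=status.sense(); print(s["t"],s["tcp_pos"],s["tool_rot"])
E
```

```text
6.2 [0.63917031 0.05759621 0.3206415 ] [ 9.39878481e-01  3.41507421e-01  9.00272987e-04 -5.58190012e-04]
```

View pics/wrist1.png

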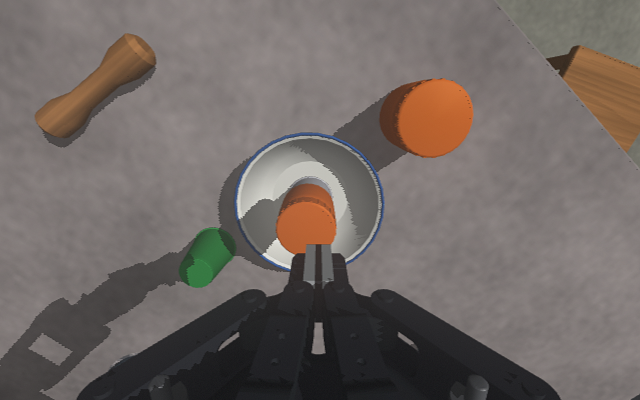

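Wrist view: jar lid at (307,225), bowl rim centred near (310,203), with the cup just showing above the jar at (318,182). The fingertips at (318,265) are on the correct side.

```bash
cat >> h.py <<'E'
def lid(d,guess,r=.0345):
    H=cv2.cvtColor(d["img"],cv2.COLOR_RGB2HSV); M=((H[...,0]<18)&(H[...,1]>150)).astype(np.uint8)
    _,L=cv2.connectedComponents(M); M=(L==L[guess[1],guess[0]]); P=cloud(d)
    t=M&(abs(P[...,2]-.175)<.006); v,u=np.nonzero(t); p=ray(d,np.c_[u,v],.175)[:,:2]
    h=cv2.convexHull(p.astype(np.float32))[:,0]; return circ(h), circ(h,r), circ(P[M&(P[...,2]>.1)&(P[...,2]<.147)][:,:2],.036)
def rim(d,c=(.572,.0215)):
    P=cloud(d); H=cv2.cvtColor(d["img"],cv2.COLOR_RGB2HSV)
    b=(H[...,0]>95)&(H[...,0]<130)&(H[...,1]>70)&(abs(P[...,2]-.056)<.015)
    v,u=np.nonzero(b); p=ray(d,np.c_[u,v],.057)[:,:2]; p=p[abs(np.hypot(*(p-c).T)-.114)<.01]; return circ(p),len(p)
E
python3 - <<'E'
from h import *
d=dict(np.load("wrist1.npz")); print("wrist lid",lid(d,(307,225))); print(rim(d))
d=dict(np.load("scene0.npz")); print("scene lid",lid(d,(335,172))); print(rim(d))
a=d["img"][160:250,280:380,::-1]; b=cv2.resize(a,None,fx=5,fy=5,interpolation=0)[:450]
w=dict(np.load("wrist1.npz"))["img"][150:270,220:400,::-1]; 
c=np.zeros((600,720,3),np.uint8); cv2.imwrite("pics/sc.png",b)
for v in (204,208,212,216): print(v,d["img"][v,312:356].mean(1).astype(int).tolist())
E
```

```text
wrist lid (array([0.59045814, 0.03389918, 0.0340067 ]), array([0.59031196, 0.03379355]), array([0.65447587, 0.05115223]))
(array([0.57518725, 0.02093147, 0.11375619]), 893)
scene lid (array([0.59097745, 0.03133334, 0.03474411]), array([0.59098255, 0.03132549]), array([0.58587408, 0.03240291]))
(array([0.57257811, 0.0217815 , 0.11415125]), 230)
204 [192, 191, 191, 188, 156, 116, 113, 120, 131, 133, 143, 144, 150, 150, 152, 155, 158, 156, 155, 153, 155, 152, 146, 149, 142, 136, 129, 124, 113, 100, 132, 184, 196, 193, 196, 192, 193, 193, 194, 197, 197, 197, 193, 187]
208 [193, 192, 185, 151, 115, 109, 122, 130, 139, 139, 145, 149, 153, 154, 156, 157, 158, 160, 157, 158, 153, 155, 150, 149, 143, 138, 131, 129, 118, 105, 106, 145, 187, 195, 193, 196, 192, 195, 194, 197, 192, 193, 184, 181]
212 [193, 190, 177, 145, 111, 115, 124, 133, 139, 144, 150, 150, 154, 154, 159, 159, 157, 159, 159, 154, 156, 151, 152, 147, 147, 143, 135, 132, 121, 111, 108, 133, 163, 189, 190, 195, 192, 194, 193, 195, 191, 191, 179, 173]
216 [193, 193, 189, 175, 152, 137, 131, 135, 142, 146, 151, 151, 151, 157, 157, 158, 159, 158, 160, 158, 156, 153, 149, 149, 145, 142, 136, 127, 121, 129, 149, 171, 188, 195, 194, 191, 195, 192, 191, 194, 189, 179, 168, 161]
```

View pics/sc.png

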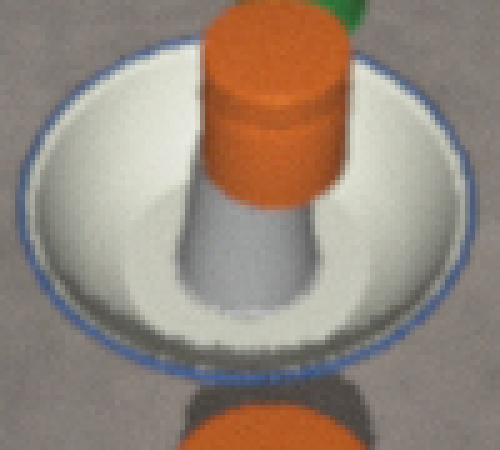

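The crop shows the cup's mouth front edge at about scene (329.6,223.5) and its sides at u≈315.5 and 343. The jar's bottom edge is at about (334,201.5).

```bash
python3 - <<'E'
from h import *
d=dict(np.load("scene0.npz")); o=d["T"][:2,3]
def axis(px,z,r):
    p=ray(d,px,z)[0,:2]; k=(p-o)/np.linalg.norm(p-o); return p+k*r   # near edge -> axis, away from camera
print("cup by mouth edge",axis((329.6,223.5),.005,.038))
print("jar by bottom edge",axis((334.5,201.5),.0985,.0355))
for c in((.572,.0215),(.575,.021),(.574,.0225)):
  for z in(.03,.095):
    X=np.linalg.inv(d["T"])@[*c,z,1]; K=d["mtx"]; print(c,z,K[0,2]-K[0,0]*X[0]/X[2],K[1,2]+K[1,1]*X[1]/X[2])
# top view silhouettes
d=dict(np.load("wrist1.npz")); H=cv2.cvtColor(d["img"],cv2.COLOR_RGB2HSV)
for v in range(172,192,2): print(v,H[v,280:346:2,1].tolist())
E
```

```text
cup by mouth edge [0.57545349 0.02331099]
jar by bottom edge [0.58554422 0.03341495]
(0.572, 0.0215) 0.03 328.6959697889241 204.97545923337404
(0.572, 0.0215) 0.095 328.7179679982198 188.10481585232873
(0.575, 0.021) 0.03 328.7600763652058 205.88183961244724
(0.575, 0.021) 0.095 328.78527775882236 189.02270601323352
(0.574, 0.0225) 0.03 329.2431512239764 205.49304612780654
(0.574, 0.0225) 0.095 329.29212410931444 188.6285898247788
172 [10, 11, 10, 10, 9, 9, 10, 9, 9, 9, 10, 9, 9, 9, 10, 9, 9, 12, 11, 11, 11, 9, 9, 11, 10, 10, 9, 11, 14, 12, 14, 12, 14]
174 [9, 9, 9, 9, 10, 10, 10, 10, 9, 10, 9, 9, 10, 10, 10, 10, 10, 9, 11, 10, 9, 11, 9, 11, 9, 11, 11, 9, 13, 14, 12, 12, 12]
176 [9, 10, 10, 9, 9, 10, 9, 10, 9, 10, 9, 10, 11, 9, 2, 2, 2, 11, 10, 12, 11, 11, 11, 11, 9, 9, 9, 10, 12, 11, 11, 14, 10]
178 [10, 10, 9, 8, 10, 9, 10, 10, 9, 10, 2, 8, 8, 4, 6, 4, 8, 6, 6, 4, 11, 10, 11, 10, 11, 9, 11, 9, 10, 12, 11, 12, 14]
180 [10, 9, 10, 9, 9, 9, 9, 10, 8, 7, 5, 3, 2, 4, 4, 6, 6, 6, 8, 6, 6, 6, 12, 10, 9, 9, 9, 11, 9, 11, 11, 11, 12]
182 [9, 10, 10, 9, 10, 9, 10, 0, 8, 8, 5, 0, 5, 11, 10, 6, 8, 6, 6, 6, 5, 7, 7, 9, 10, 10, 11, 10, 9, 9, 14, 11, 14]
184 [9, 9, 9, 9, 10, 10, 2, 5, 9, 5, 75, 121, 135, 147, 147, 149, 150, 75, 9, 11, 7, 7, 7, 6, 11, 11, 11, 9, 11, 10, 14, 14, 11]
186 [10, 10, 9, 10, 9, 12, 8, 30, 91, 130, 137, 140, 147, 149, 151, 156, 160, 162, 165, 165, 30, 10, 5, 7, 3, 10, 9, 12, 11, 9, 11, 14, 13]
188 [10, 10, 9, 10, 13, 3, 90, 118, 126, 134, 140, 147, 149, 153, 156, 159, 159, 161, 164, 162, 169, 147, 12, 7, 9, 1, 12, 11, 10, 11, 10, 9, 14]
190 [10, 9, 10, 10, 7, 84, 115, 125, 131, 138, 148, 147, 153, 155, 157, 158, 162, 163, 166, 166, 169, 168, 171, 35, 7, 2, 12, 11, 11, 11, 11, 10, 9]
```

Emit:
move_arm(
  plan=[
    [[0, -0.11, 0, 0.1, -0.06, 0, 1], [0, -0.22, 0, 0.2, -0.12, 0, 1], [0, -0.33, 0, 0.25, -0.16, 0.1, 1], [0, -0.33, 0, 0.25, -0.16, 0.3, 1], [0, -0.33, 0, 0.25, -0.16, 0.5, 1], [0, -0.33, 0, 0.25, -0.16, 0.7, 1], [0, -0.33, 0, 0.25, -0.16, 0.9, 1], [0, -0.33, 0, 0.25, -0.16, 1, 1]],
  ],
)

```text
t: 7.2
tcp_pos: [0.6463, 0.0833, 0.2193]
tool_rot: [0.933, 0.337, -0.123, 0.044]
force: [-0.6, -0.6, 0.1]
finger_gap: -0.002
```

```bash
cat > look.py <<'E'
import sys
from h import *
from station import snapshot,status
from scipy.spatial.transform import Rotation as R
k=sys.argv[1]
for n in("scene","top","wrist"):
    d=snapshot(n); np.savez(f"{n}{k}.npz",**d)
s=status.sense(); A=R.from_quat(s["tool_rot"]).as_matrix(); print(s["t"],s["tcp_pos"].__repr__(),"\n",A.round(3)); p=np.array(s["tcp_pos"]); print("corner",p+A@[-.011,0,.022])
a=np.load(f"scene{k}.npz")["img"][140:240,280:390,::-1]; b=np.load(f"wrist{k}.npz")["img"][...,::-1]
c=np.zeros((600,800,3),np.uint8); c[:300,:330]=cv2.resize(a,None,fx=3,fy=3); c[300:,:330]=cv2.resize(np.load(f"top{k}.npz")["img"][150:250,255:365,::-1],None,fx=3,fy=3)
c[:400,340:]=b[:,90:550]; cv2.imwrite(f"pics/look{k}.png",c)
E
python3 look.py 2
```

```text
7.35 array([0.64675697, 0.08324773, 0.22047706]) 
 [[ 0.743  0.639 -0.198]
 [ 0.618 -0.769 -0.164]
 [-0.257 -0.    -0.966]]
corner [0.63422847 0.07284887 0.20204067]
```

View pics/look2.png

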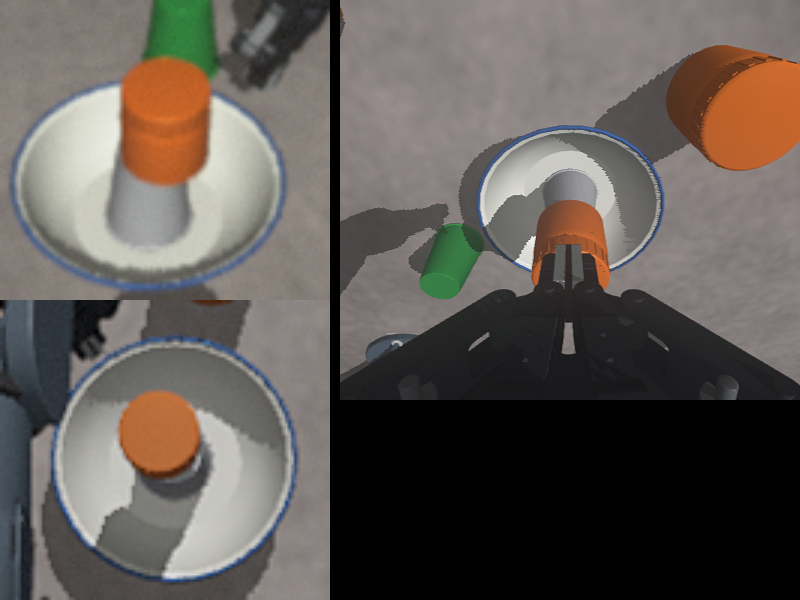

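The wrist view now shows both the cup (sides at u≈294 and 347, original pixels) and the jar (285 to 357). Sideways they are in line, so a straight push along −x of the tool is right. I'll descend and measure the distance.

Emit:
move_arm(
  plan=[
    [[0, 0, 0, 0.02, 0, 0.12, 1], [0, 0, 0, 0.04, 0, 0.24, 1], [0, 0, 0, 0.06, 0, 0.36, 1], [0, 0, 0, 0.08, 0, 0.48, 1], [0, 0, 0, 0.1, 0, 0.6, 1], [0, 0, 0, 0.12, 0, 0.72, 1], [0, 0, 0, 0.13, 0, 0.86, 1], [0, 0, 0, 0.13, 0, 0.86, 1]],
  ],
)

```text
t: 8.35
tcp_pos: [0.6383, 0.077, 0.1327]
tool_rot: [0.932, 0.337, -0.123, 0.043]
force: [-0.6, 0.3, -0.1]
finger_gap: -0.003
```

```bash
python3 look.py 3; python3 - <<'E'
from h import *
u=np.array([.767,.641]); 
for k in(2,):
    d=dict(np.load(f"wrist{k}.npz")); o=d["T"][:2,3]
    H=cv2.cvtColor(d["img"],cv2.COLOR_RGB2HSV)
    col=H[150:230,320].astype(int); 
    jb=150+np.nonzero((col[:,1]>120)&(col[:,0]<18))[0][0]
    print("jar edge row",jb,"\nV",[(150+i,int(col[i,2])) for i in range(8,40)])
    for r in(180,190,198): print(r,H[r,285:360,2].tolist())
E
```

```text
8.5 array([0.63991176, 0.07720909, 0.13462678]) 
 [[ 0.744  0.639 -0.196]
 [ 0.618 -0.769 -0.164]
 [-0.256  0.001 -0.967]]
corner [0.62741359 0.06681263 0.11616847]
jar edge row 200 
V [(158, 202), (159, 203), (160, 204), (161, 202), (162, 202), (163, 203), (164, 202), (165, 203), (166, 203), (167, 206), (168, 162), (169, 166), (170, 180), (171, 132), (172, 137), (173, 136), (174, 136), (175, 137), (176, 137), (177, 137), (178, 138), (179, 138), (180, 138), (181, 139), (182, 138), (183, 139), (184, 138), (185, 139), (186, 139), (187, 140), (188, 139), (189, 139)]
180 [203, 203, 203, 203, 203, 203, 203, 204, 206, 175, 111, 110, 144, 140, 90, 91, 94, 96, 97, 100, 102, 105, 106, 107, 110, 114, 116, 119, 124, 126, 128, 131, 133, 137, 136, 138, 138, 143, 145, 147, 149, 151, 151, 152, 152, 154, 155, 157, 157, 157, 157, 158, 160, 162, 164, 152, 153, 179, 184, 188, 203, 202, 202, 202, 201, 201, 202, 201, 201, 202, 202, 202, 203, 170, 110]
190 [115, 117, 118, 117, 118, 119, 110, 97, 96, 90, 87, 88, 88, 89, 91, 94, 93, 94, 95, 99, 101, 105, 106, 107, 110, 114, 116, 117, 120, 124, 128, 131, 132, 134, 137, 138, 140, 141, 144, 145, 148, 149, 152, 156, 155, 154, 155, 156, 158, 158, 159, 159, 160, 160, 160, 159, 158, 158, 157, 155, 133, 149, 171, 179, 204, 202, 202, 202, 201, 202, 201, 201, 202, 202, 201]
198 [118, 118, 117, 118, 118, 118, 118, 112, 100, 91, 85, 88, 88, 89, 90, 91, 91, 93, 96, 98, 101, 104, 104, 107, 109, 112, 116, 116, 118, 122, 128, 131, 133, 135, 139, 141, 141, 143, 144, 146, 148, 149, 150, 150, 153, 156, 158, 156, 156, 156, 158, 159, 160, 159, 160, 160, 159, 158, 156, 153, 150, 168, 196, 203, 203, 203, 202, 202, 202, 203, 203, 202, 201, 202, 201]
```

View pics/look3.png

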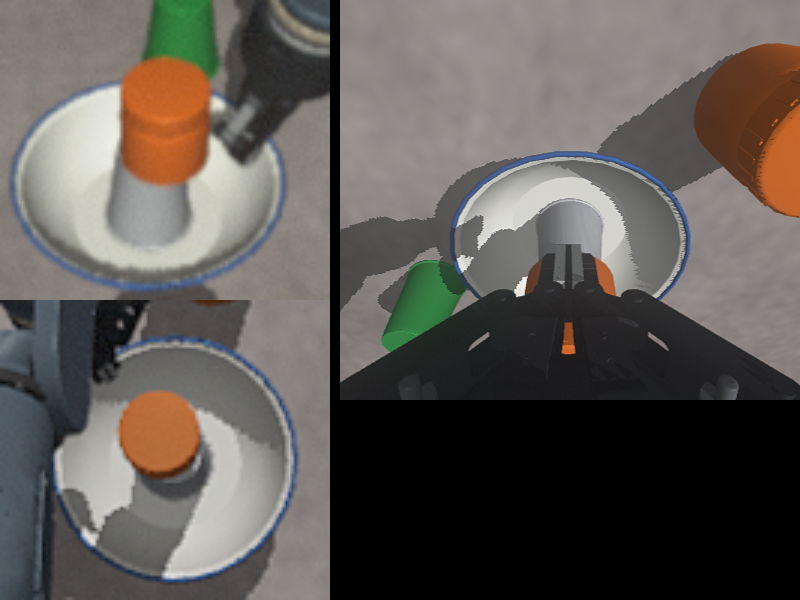

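```bash
python3 - <<'E'
from h import *
u=np.array([.767,.641]); w=np.array([.641,-.767])
d=dict(np.load("wrist2.npz"))
for v in(168,170): p=ray(d,(320,v),.005)[0,:2]; print("cup",v,p-.038*u,(p-.038*u)@u)
for z,r in((.101,.036),(.098,.035)): p=ray(d,(320,199.7),z)[0,:2]; print("jar",p-r*u,(p-r*u)@u)
print("jar est u",np.array([.586,.033])@u,"cup est",np.array([.574,.0225])@u)
H=cv2.cvtColor(d["img"],cv2.COLOR_RGB2HSV); o=(H[...,0]<18)&(H[...,1]>120)
for v in(210,215,220,225):
    c=np.nonzero(o[v,230:410])[0]+230; print(v,c.min(),c.max(),(c.min()+c.max())/2)
g=d["img"].astype(int)
for v in(174,178): print(v,g[v,286:356].mean(1).astype(int).tolist())
E
```

```text
cup 168 [0.57657925 0.02190353] 0.456276446933407
cup 170 [0.5742991  0.01999382] 0.4533034504513694
jar [0.58776434 0.03194452] 0.4712916842636162
jar [0.58702271 0.03130087] 0.4703102788622369
jar est u 0.47061499999999995 cup est 0.4546805
210 295 345 320.0
215 291 349 320.0
220 289 351 320.0
225 288 352 320.0
174 [200, 200, 200, 201, 200, 200, 200, 200, 200, 200, 200, 200, 200, 202, 205, 168, 116, 142, 162, 155, 122, 105, 105, 108, 112, 113, 118, 121, 123, 126, 128, 130, 133, 132, 134, 138, 140, 142, 143, 146, 145, 147, 148, 149, 150, 149, 150, 147, 153, 196, 206, 173, 185, 199, 199, 198, 199, 199, 198, 199, 199, 199, 199, 198, 199, 199, 198, 200, 201, 204]
178 [201, 201, 200, 200, 200, 200, 200, 201, 202, 205, 173, 106, 120, 158, 144, 102, 94, 95, 98, 102, 104, 104, 106, 109, 113, 115, 118, 121, 124, 125, 128, 131, 133, 135, 136, 139, 139, 142, 143, 147, 148, 147, 147, 149, 151, 153, 154, 154, 153, 153, 156, 159, 159, 149, 173, 201, 195, 200, 199, 199, 198, 199, 199, 199, 199, 199, 199, 198, 199, 199]
```

Emit:
move_arm(
  plan=[
    [[0, 0, 0, -0.03, 0, 0.008, 1], [0, 0, 0, -0.06, 0, 0.016, 1], [0, 0, 0, -0.09, 0, 0.024, 1], [0, 0, 0, -0.11, 0, 0.029, 1], [0, 0, 0, -0.125, 0, 0.033, 1], [0, 0, 0, -0.14, 0, 0.037, 1], [0, 0, 0, -0.15, 0, 0.04, 1], [0, 0, 0, -0.16, 0, 0.042, 1]],
  ],
)

```text
t: 9.5
tcp_pos: [0.6267, 0.0666, 0.1343]
tool_rot: [0.933, 0.337, -0.122, 0.044]
force: [-0.4, -1.1, 0.5]
finger_gap: 0.003
```

Emit:
move_arm(
  plan=[
    [[0, 0, 0, -0.01, 0, 0.003, 1], [0, 0, 0, -0.02, 0, 0.005, 1], [0, 0, 0, -0.03, 0, 0.008, 1], [0, 0, 0, -0.04, 0, 0.01, 1], [0, 0, 0, -0.05, 0, 0.013, 1], [0, 0, 0, -0.06, 0, 0.016, 1], [0, 0, 0, -0.07, 0, 0.018, 1], [0, 0, 0, -0.08, 0, 0.021, 1]],
  ],
)

```text
t: 10.5
tcp_pos: [0.6203, 0.0613, 0.1343]
tool_rot: [0.933, 0.337, -0.122, 0.044]
force: [-0.0, 0.3, 0.0]
finger_gap: 0.005
```

```bash
python3 look.py 4; python3 - <<'E'
from h import *
for k in(2,3,4):
    r=[]
    for n,g in(("scene",(337,172)),("top",(308,195))):
        d=dict(np.load(f"{n}{k}.npz")); H=cv2.cvtColor(d["img"],cv2.COLOR_RGB2HSV); M=((H[...,0]<18)&(H[...,1]>150)).astype(np.uint8)
        _,L=cv2.connectedComponents(M); l=L[g[1],g[0]]; v,u=np.nonzero(L==l); r+= [(u.mean().round(2),v.mean().round(2),len(u))]
        if n=="top": r.append(ray(d,[[u.mean(),v.mean()]],.175)[0,:2].round(4))
        r.append(rim(d)[0].round(4))
    print(k,*r)
E
```

```text
10.65 array([0.62035865, 0.06131855, 0.13432412]) 
 [[ 0.744  0.639 -0.197]
 [ 0.618 -0.769 -0.164]
 [-0.256 -0.    -0.967]]
corner [0.60784106 0.0509236  0.11587812]
2 (np.float64(334.51), np.float64(179.57), 1050) [0.5726 0.0218 0.1141] (np.float64(307.64), np.float64(194.45), 597) [0.5832 0.0317] [0.5727 0.0215 0.114 ]
3 (np.float64(334.53), np.float64(179.6), 1050) [0.5726 0.0218 0.1142] (np.float64(307.59), np.float64(194.42), 594) [0.5833 0.0319] [0.5727 0.0215 0.114 ]
4 (np.float64(333.69), np.float64(179.67), 977) [0.5726 0.0218 0.1142] (np.float64(307.64), np.float64(194.46), 594) [0.5831 0.0317] [0.5727 0.0215 0.114 ]
```

View pics/look4.png

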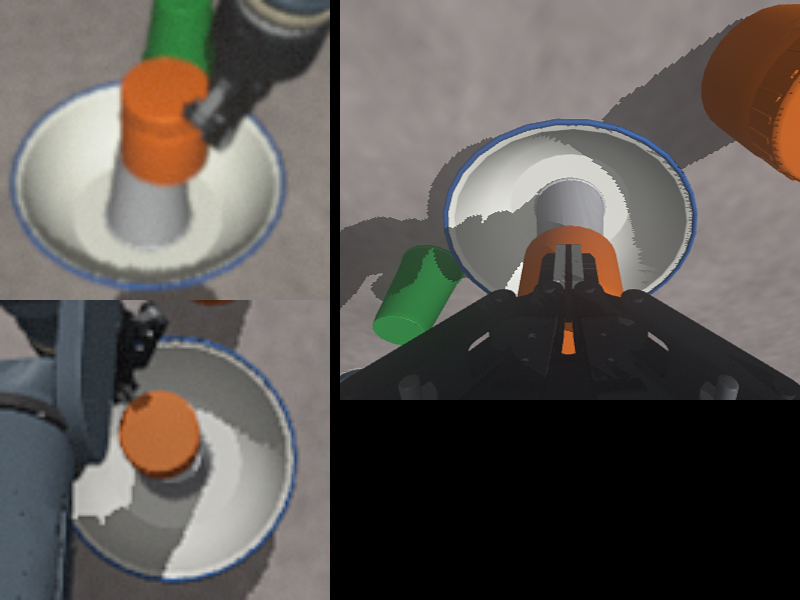

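The jar hasn't moved yet, so the finger's front face sits further back than I assumed. I'll carry on slowly.

Emit:
move_arm(
  plan=[
    [[0, 0, 0, -0.01, 0, 0.003, 1], [0, 0, 0, -0.02, 0, 0.005, 1], [0, 0, 0, -0.03, 0, 0.008, 1], [0, 0, 0, -0.04, 0, 0.01, 1], [0, 0, 0, -0.05, 0, 0.013, 1], [0, 0, 0, -0.06, 0, 0.016, 1], [0, 0, 0, -0.07, 0, 0.018, 1], [0, 0, 0, -0.08, 0, 0.021, 1]],
  ],
)

```text
t: 11.65
tcp_pos: [0.614, 0.0561, 0.1344]
tool_rot: [0.933, 0.337, -0.121, 0.044]
force: [0.3, 0.9, 1.3]
finger_gap: -0.002
```

```bash
cat > track.py <<'E'
import sys
from h import *
def edges(d):   # wrist: jar's bottom edge, cup mouth edge, on the middle column
    H=cv2.cvtColor(d["img"],cv2.COLOR_RGB2HSV); o=(H[...,0]<18)&(H[...,1]>120)
    j=[np.nonzero(o[120:300,c])[0] for c in range(316,325)]; j=120+np.median([x[0] for x in j if len(x)])
    V=H[:,316:325,2].astype(int).mean(1); r=int(j)-55; g=np.diff(V[r:int(j)-8]); m=r+np.argmin(g)+.5
    u=np.array([.767,.641]); pj=ray(d,(320,j),.101)[0,:2]@u-.036; pm=ray(d,(320,m),.005)[0,:2]@u-.038
    return j,m,"jar u %.4f cup u %.4f diff %.1f mm"%(pj,pm,1e3*(pj-pm))
for k in sys.argv[1:]:
    r=[]
    for n,g in(("top",(311,198)),("scene",(332,172))):
        d=dict(np.load(f"{n}{k}.npz")); H=cv2.cvtColor(d["img"],cv2.COLOR_RGB2HSV); M=((H[...,0]<18)&(H[...,1]>150)).astype(np.uint8)
        _,L=cv2.connectedComponents(M); v,u=np.nonzero(L==L[g[1],g[0]]); r+=[(u.mean().round(2),v.mean().round(2),len(u))]
        if n=="top": r.append(ray(d,[[u.mean(),v.mean()]],.175)[0,:2].round(4))
        r.append(rim(d)[0].round(4))
    print(k,*r,edges(dict(np.load(f"wrist{k}.npz"))))
E
python3 look.py 5; python3 track.py 2 4 5
```

```text
11.8 array([0.6139605 , 0.05600719, 0.13431995]) 
 [[ 0.744  0.639 -0.197]
 [ 0.618 -0.769 -0.164]
 [-0.256 -0.    -0.967]]
corner [0.60144154 0.04561066 0.11587577]
2 (np.float64(307.64), np.float64(194.45), 597) [0.5832 0.0317] [0.5727 0.0215 0.114 ] (np.float64(334.51), np.float64(179.57), 1050) [0.5726 0.0218 0.1141] (np.float64(200.0), np.float64(170.5), 'jar u 0.4709 cup u 0.4525 diff 18.4 mm')
4 (np.float64(307.64), np.float64(194.46), 594) [0.5831 0.0317] [0.5727 0.0215 0.114 ] (np.float64(333.69), np.float64(179.67), 977) [0.5726 0.0218 0.1142] (np.float64(226.0), np.float64(176.5), 'jar u 0.4713 cup u 0.4566 diff 14.7 mm')
5 (np.float64(308.72), np.float64(196.1), 594) [0.579 0.029] [0.5728 0.0216 0.1141] (np.float64(331.8), np.float64(178.88), 932) [0.5726 0.0218 0.1142] (np.float64(222.0), np.float64(169.5), 'jar u 0.4665 cup u 0.4562 diff 10.3 mm')
```

Contact made: the jar slid about 5 mm, and the bowl and cup didn't move. I'll continue.

Emit:
move_arm(
  plan=[
    [[0, 0, 0, -0.01, 0, 0.003, 1], [0, 0, 0, -0.02, 0, 0.005, 1], [0, 0, 0, -0.03, 0, 0.008, 1], [0, 0, 0, -0.04, 0, 0.01, 1], [0, 0, 0, -0.05, 0, 0.013, 1], [0, 0, 0, -0.06, 0, 0.016, 1], [0, 0, 0, -0.065, 0, 0.017, 1], [0, 0, 0, -0.065, 0, 0.017, 1]],
  ],
)

```text
t: 12.8
tcp_pos: [0.6088, 0.0517, 0.1344]
tool_rot: [0.933, 0.337, -0.122, 0.044]
force: [1.2, 0.4, 1.0]
finger_gap: 0.001
```

```bash
python3 look.py 6; python3 track.py 6
```

```text
12.95 array([0.60880741, 0.05176167, 0.13431266]) 
 [[ 0.743  0.639 -0.197]
 [ 0.618 -0.769 -0.164]
 [-0.256 -0.    -0.967]]
corner [0.59628788 0.04136441 0.11586928]
6 (np.float64(310.4), np.float64(198.09), 591) [0.574  0.0246] [0.5728 0.0215 0.114 ] (np.float64(329.5), np.float64(177.66), 924) [0.5726 0.0218 0.1141] (np.float64(222.0), np.float64(167.5), 'jar u 0.4599 cup u 0.4518 diff 8.1 mm')
```

View pics/look6.png

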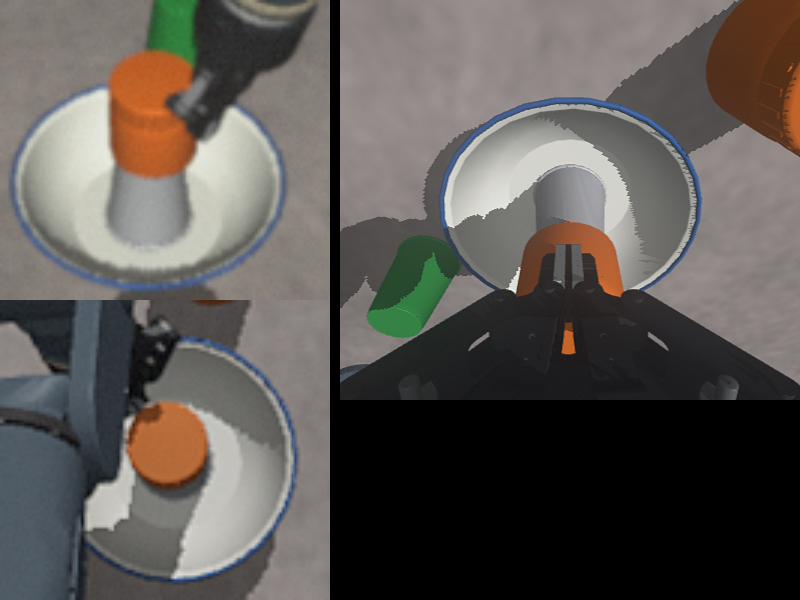

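Estimates put 4 to 5 mm still to go: the top lid track has moved 11.7 of about 16 mm, and the scene view shows the jar's midline about 1.3 px off the cup's. One more short push, then retreat.

Emit:
move_arm(
  plan=[
    [[0, 0, 0, -0.01, 0, 0.003, 1], [0, 0, 0, -0.02, 0, 0.005, 1], [0, 0, 0, -0.03, 0, 0.008, 1], [0, 0, 0, -0.037, 0, 0.01, 1], [0, 0, 0, -0.042, 0, 0.011, 1], [0, 0, 0, -0.042, 0, 0.011, 1], [0, 0, 0, -0.042, 0, 0.011, 1], [0, 0, 0, -0.042, 0, 0.011, 1]],
  ],
)

```text
t: 13.95
tcp_pos: [0.6055, 0.049, 0.1343]
tool_rot: [0.933, 0.337, -0.122, 0.044]
force: [0.5, 0.4, 0.5]
finger_gap: -0.002
```

Emit:
move_arm(
  plan=[
    [[0, 0, 0, 0.01, 0, -0.003, 1], [0, 0, 0, 0.03, 0, -0.008, 1], [0, 0, 0, 0.1, 0, -0.026, 1], [0, 0, 0, 0.2, 0, -0.05, 1], [0, 0, 0, 0.3, 0, -0.2, 1], [0, 0, 0, 0.3, 0, -0.5, 1], [0, 0, 0, 0.3, 0, -0.8, 1], [0, 0, 0, 0.3, 0, -0.95, 1]],
  ],
)

```text
t: 14.95
tcp_pos: [0.648, 0.0838, 0.2202]
tool_rot: [0.933, 0.337, -0.12, 0.044]
force: [-0.3, 0.0, -0.1]
finger_gap: 0.004
```

```bash
python3 look.py 7; python3 track.py 2 7; python3 - <<'E'
from h import *
d=dict(np.load("scene7.npz")); g=d["img"].astype(int).mean(2)
H=cv2.cvtColor(d["img"],cv2.COLOR_RGB2HSV); o=(H[...,0]<18)&(H[...,1]>150)
for v in(180,184,188,192): c=np.nonzero(o[v,300:370])[0]+300; print("scene jar",v,(c.min()+c.max())/2)
print("bottom",[np.nonzero(o[150:215,c])[0].max()+150 for c in range(326,334)])
d=dict(np.load("wrist7.npz"));H=cv2.cvtColor(d["img"],cv2.COLOR_RGB2HSV); o=(H[...,0]<18)&(H[...,1]>120)
for v in(205,210,215,220): c=np.nonzero(o[v,230:410])[0]+230; print("wrist jar",v,(c.min()+c.max())/2 if len(c) else None)
E
```

```text
15.1 array([0.64684675, 0.08339171, 0.21867073]) 
 [[ 0.744  0.639 -0.196]
 [ 0.618 -0.769 -0.164]
 [-0.256  0.001 -0.967]]
corner [0.63435141 0.07299228 0.20021217]
2 (np.float64(307.64), np.float64(194.45), 597) [0.5832 0.0317] [0.5727 0.0215 0.114 ] (np.float64(334.51), np.float64(179.57), 1050) [0.5726 0.0218 0.1141] (np.float64(200.0), np.float64(170.5), 'jar u 0.4709 cup u 0.4525 diff 18.4 mm')
7 (np.float64(311.33), np.float64(199.43), 590) [0.5706 0.0222] [0.5727 0.0215 0.114 ] (np.float64(329.49), np.float64(176.52), 1035) [0.5726 0.0218 0.1141] (np.float64(214.0), np.float64(169.5), 'jar u 0.4551 cup u 0.4566 diff -1.4 mm')
scene jar 180 329.5
scene jar 184 329.0
scene jar 188 329.5
scene jar 192 329.5
bottom [np.int64(197), np.int64(197), np.int64(197), np.int64(197), np.int64(197), np.int64(197), np.int64(197), np.int64(197)]
wrist jar 205 None
wrist jar 210 None
wrist jar 215 318.5
wrist jar 220 318.5
```

View pics/look7.png

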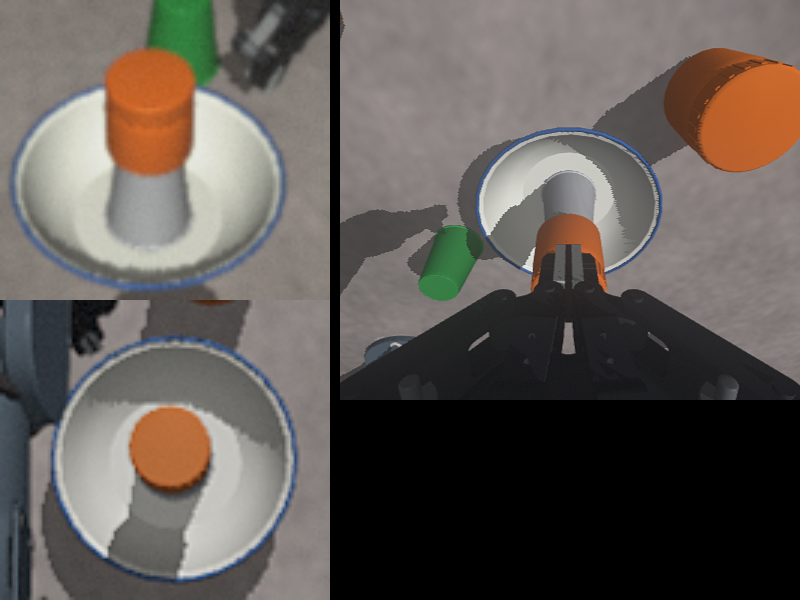

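The jar's midline now matches the cup's in the scene view (329.4 against 329.2 px) and in the wrist view (318.5 against about 319 px). Along the push the difference is about 1 mm. The bowl rim hasn't moved and the arm is clear, so I'm handing in.

```bash
python3 -c "
from station import manip
print(manip.sign_off())"
```

```text
the job is handed in; nothing more can be done
None
```

I tapped the jar to the middle of the cup and handed the job in at about 15 s of the 58 s allowed. No verdict was reported. I used the shut fingertips, leaned outward with the tip leading, about 20 mm above the jar's underside. Three slow pushes from the far side slid the jar about 16 mm along a straight line, then I backed the arm off and up.

**Final checks**
- **Sideways centring:** in the scene view the jar's midline is at 329.4 px and the cup's at 329.2 px. The wrist view gives 318.5 against about 319 px. Both are within about 1 mm.
- **Centring along the push:** the wrist view gives −1.4 mm, and a rough estimate from the scene view agrees within about 2 mm.
- **Bowl and cup:** the bowl rim fit is unchanged to 0.1 mm, and the cup shows no visible shift.
- **Jar and arm:** the jar stands upright in all three views. The force readings stayed within noise, under 2 N, and the arm is clear.

**What disagreed**
- **Starting offset:** the views gave between 14 and 21 mm. I took 16 mm, from the edges seen at about the jar's foot and the cup's mouth.
- **First contact:** it came roughly 10 mm later than I expected from the stated pad width.
- **Tumbler and pestle:** I did not measure them again at the end. The arm did not come near either.

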